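# Set the dish stage to its index from the far side

## Task

On the small positioning stage, turn the black knob to run the dish carriage out past the fixed index blade by about 5 mm (no more than 10), then turn the knob back the other way until the carriage's pointer lines up with the index blade, so that the last movement draws the carriage towards the knob and the play in the worn screw is left taken up on that side (if you come back too far, run past and approach again). Move the carriage by the knob alone, without touching the carriage, its dish or the index, leave the things around undisturbed, and let go of the knob at the end.

Things in the scene. Friction and masses are not known exactly. Their poses are not given: they have to be found in the camera images.
- stage: Aluminium positioning stage fixed to the desk, base plate 305 x 90 x 16 mm. Origin on the desk under the knob's axis; x is the travel direction, from the knob away along the stage; y to the left of that, z up. The base runs from x = -43 to +262 mm. Below the knob is a grey gear box, 66 x 66 mm, top at z = 50 mm, with a bearing ring of radius 23 mm up to 54 mm.
- knob_grip (a point): Point on the knob's vertical axis, 76 mm above the desk, where to grip. The knob is a black knurled cylinder, 38 mm in diameter, from z = 59 to 86 mm; keep fingertips above z = 56 mm. Nothing else within 65 mm of the axis is higher than 54 mm. Grip from above, any finger direction, 15 to 25 N; it keeps its angle when let go (friction about 0.05 N m).
- knob (a joint): Knob angle (rad), grows clockwise seen from above. Clockwise drives the carriage away from the knob, 36 mm a turn (5.73 mm per rad); anticlockwise draws it back. The worn screw has 5 mm of play in all (0.87 rad of the knob), turned through after each reversal before the carriage moves; the nut starts somewhere within the play. Stops at -1.6 and 9 rad.
- carriage: Aluminium carriage plate 80 x 84 x 10 mm with a clear petri dish in two clips (highest point 60 mm above the desk), sliding along the stage's x axis. Origin at the middle of the plate's underside, 36 mm above the desk, axes as the stage's. It starts 135 mm from the knob's axis (within 2 mm), can travel 50 mm outwards, and stays where it is left (friction about 2 N).
- pointer (a point): Tip of the thin steel pointer blade (1.6 mm thick) at the middle of the carriage's left edge (+y), 58.5 mm from the stage's centre line and 45 mm above the desk. It moves with the carriage.
- index: Fixed dark index block on the left side of the base, 22 x 18 x 45 mm, with a steel blade (1.6 mm thick) pointing at the carriage. Axes as the stage's; x = 0 is the middle of the blade. It stands 10 to 22 mm beyond the pointer's nominal start, differently each time. The pointer is set when its x in this frame is 0; positive is past the index.
- index_tip (a point): Tip of the index blade, 45 mm above the desk, 59.5 mm from the stage's centre line (1 mm beyond the pointer's tip when in line).
- nut_tab (a point): Top of the brass tab of the screw's nut, which shows between two lugs on the right (-y) edge of the carriage, 45 mm above the desk. It follows the knob exactly. Its x in the carriage's frame is +2.5 mm when the nut pushes the carriage outwards and -2.5 mm when it draws it towards the knob (play taken up on the knob's side).
- weight_small: brass calibration weight, 26 mm wide, 36 mm high, bystander
- weight_large: brass calibration weight, 32 mm wide, 46 mm high, bystander
- tape: ring of clear tape lying flat, 72 mm wide, 18 mm high, bystander
- dropper: brown dropper bottle, 34 mm wide, 103 mm high, bystander
- screwdriver_1: screwdriver lying, 173 mm long, 24 mm thick, bystander
- beaker_1: clear plastic beaker, 65 mm wide, 87 mm high, bystander

How it is judged:
By the outcome, as a careful person would: the job done as asked, in the order asked, and still so for the second after the job is handed in, with the robot touching nothing.
It also fails if it takes over 72 s, if anything falls off the work surface, if the arm or the gripper's body presses on something with over 40 N, if the wrist force passes 120 N, or if a joint passes its speed limit or range.

## Robot

A 7-joint arm with a two-finger parallel gripper is mounted at the origin on a cart in front of the work surface, level with it; the furniture and walls round the work are solid. World frame = base frame: x ahead of the robot, y to its left, z up, the work surface at z = 0. Lengths are in m, angles in rad, forces in N, time in s.
With the tool pointing down it reaches from about 0.35 to 0.9 m from the base axis. Payload 8.1 kg.
Tool frame: the origin (TCP) lies at the very end of the fingers, on their centre line; the grasp point (between the pads) lies 19 mm behind it; z points along the fingers, y is the line along which they close (so a half turn about z gives the same grasp; the last joint's range is limited). The gripper opens to 92 mm and grips with 3 to 60 N. Pads are 19 mm wide; open, the fingers measure 130 mm over their backs; the gripper's body (75 mm by 190 mm) begins 47 mm behind the grasp point.
Start: joints at [1.164, 0.434, 0.025, 1.573, -0.012, 1.134, -0.075], TCP at [0.187, -0.596, 0.193] pointing down, gripper open.
Joint ranges: [-2.62, 2.62], [-0.44, 2.09], [-1.27, 1.32], [0.08, 2.57], [-1.32, 4.46], [0.12, 2], [-2.74, 2.74]. Speed limits (rad/s): [2.22, 2.22, 3.01, 3.01, 3.14, 3.14, 3.14].

## Interface

Orientations are given as a unit quaternion [w, x, y, z].
In Python, from bench import arm gives the robot as it stands.
- The arm moves only by the shell command python3 -m handwheel 'ROWS'. ROWS is JSON, one flat list of numbers, 7 for each row, row after row: the shift along the tool's x, y, z in cm, then the turn, a rotation vector about the tool's x, y, z in degrees, then the finger opening in cm, from 0 to 9.18. In form: [dx, dy, dz, ax, ay, az, grip, dx, dy, dz, ax, ay, az, grip, ...]. A call has 1 to 10 rows; each row shifts and turns the commanded pose from where the row before left it, along the tool's axes as they then stand; what a row does not reach is not made up. A row lasts 1/8 s, in which the tool goes at most 62.5 mm and 10.7 degrees, less where a joint would pass 70% of its speed; a pose out of reach is approached as far as the arm can. A call is refused whole if a number of a shift passes 6.25 or a number of a turn 10.7, either way. A call with a gripper value outside its range is refused whole. The fingers move at their own pace and stop on an object; the grip force is fixed at half the most. Time passes only in rows, so rows that do not move let the fingers close. It gives the time, the measured TCP pose, the force, the opening and the grip force at its end, in the units of the state.
- arm.get_obs(): the state, without advancing time (a new reading comes with each control period).
- arm.read_camera(name): name is "scene" or "top" or "wrist"; returns a dict with "frame" (384x512x3 uint8, red, green, blue), "vfov" (degrees; the focal length in pixels is half the picture's height over the tangent of half this angle, whatever the lens; pixels are square), "cx", "cy" (the principal point, pixels), "R" (3x3) and "t" (3): a world point X has camera coordinates R X + t; the wrist camera has in their place "mount" (4x4, takes a point from camera to tool coordinates, whose origin is the TCP and whose axes are the flange's). Camera axes: x right, y down, z forward; pixel columns grow to the right and rows downward; lengths in m; the calibration is good to about 2 mm. A picture is of the moment at which its call begins: read the wrist's pose just before it. There is no depth.
- arm.hand_in(): hands the job in; it is judged then, once.
The state is a dict: "t": time; "joints": joint angles; "qd": joint speeds; "joint_efforts": joint torques, N m; "tool_pos": TCP position; "tcp_rot": TCP orientation; "wrist_force": force on the tool from outside, world axes, zero at the start; "ft_torque": the same for the moment, N m; "width": finger opening in m; "finger_force": force on a finger pad.
Only numpy, scipy, OpenCV 4.12 (cv2) and the standard library are available. Lean on these libraries where they do the work, as an engineer would, in place of code of your own. Each camera call takes 0.05 s, during which the arm holds its last target. There are 200 camera calls.

## Working session

There is one attempt and no reset: what is moved stays moved. The work goes in short steps, Python scripts to look and compute and a shell command to move; the robot and the scene stay as the last step left them, time stands still between calls to the robot, and variables do not carry over. Pictures are saved under pics/ and viewed, at most 10 in all, crops included, and the job is handed in when it is done.

```bash
mkdir -p pics
cat > h.py <<'E'
import numpy as np, cv2, json
from bench import arm
from scipy.spatial.transform import Rotation as Ro
def cam(n):
    o=arm.get_obs(); c=arm.read_camera(n); h,w=c["frame"].shape[:2]
    f=h/2/np.tan(np.radians(c["vfov"])/2)
    if n=="wrist":
        q=o["tcp_rot"]; T=np.eye(4); T[:3,:3]=Ro.from_quat([q[1],q[2],q[3],q[0]]).as_matrix(); T[:3,3]=o["tool_pos"]
        M=np.linalg.inv(T@np.array(c["mount"])); R,t=M[:3,:3],M[:3,3]
    else: R,t=np.array(c["R"]),np.array(c["t"])
    return dict(im=c["frame"],f=f,cx=c["cx"],cy=c["cy"],R=R,t=t)
def proj(c,X):
    p=c["R"]@np.array(X)+c["t"]; return np.array([c["cx"]+c["f"]*p[0]/p[2],c["cy"]+c["f"]*p[1]/p[2]])
def at_z(c,u,v,z):
    d=c["R"].T@np.array([(u-c["cx"])/c["f"],(v-c["cy"])/c["f"],1]); o=-c["R"].T@c["t"]
    return o+d*(z-o[2])/d[2]
def save(c,name,box=None,s=1):
    im=c["im"][:,:,::-1]
    if box: x0,y0,x1,y1=box; im=im[y0:y1,x0:x1]
    cv2.imwrite("pics/"+name,cv2.resize(im,None,fx=s,fy=s,interpolation=cv2.INTER_CUBIC))
def keep(c,name): np.savez("pics/"+name,**c)
def load(name): return dict(np.load("pics/"+name+".npz"))
E
python3 - <<'E'
from h import *
for n in("top","scene"):
    c=cam(n); keep(c,n+"0"); print(n,c["f"],c["cx"],c["cy"],-c["R"].T@c["t"])
    save(c,n+"0.png",None,1.5)
print(arm.get_obs())
E
```

```text
top 445.0338537649328 251.5237051083901 184.32732676539703 [0.425246   0.12953622 1.23132785]
scene 353.08697333246437 257.10541560258264 194.73532077516646 [0.88874178 0.46541582 0.76372752]
{'t': 0.1, 'joints': array([ 1.16438499,  0.43511573,  0.02498201,  1.57399023, -0.01159378,
        1.13397105, -0.07511242]), 'qd': array([ 0.00023982, -0.00137275,  0.00041691, -0.001468  , -0.00046649,
       -0.00317093, -0.00102779]), 'joint_efforts': array([ 2.69671538e-03, -6.69123030e+01,  9.87940840e-01, -3.15145433e+01,
       -6.04877877e-02,  3.75085557e-02,  1.89142014e-05]), 'tool_pos': array([ 0.18676999, -0.59593479,  0.19275305]), 'tcp_rot': array([-6.48905344e-04,  9.88490838e-01,  1.51279260e-01, -1.65725438e-04]), 'wrist_force': array([-0.09556544,  0.09160436,  0.05426794]), 'ft_torque': array([ 0.00393566,  0.04388969, -0.03289429]), 'finger_force': 0.0, 'width': 0.09175626162259251}
```

View pics/top0.png

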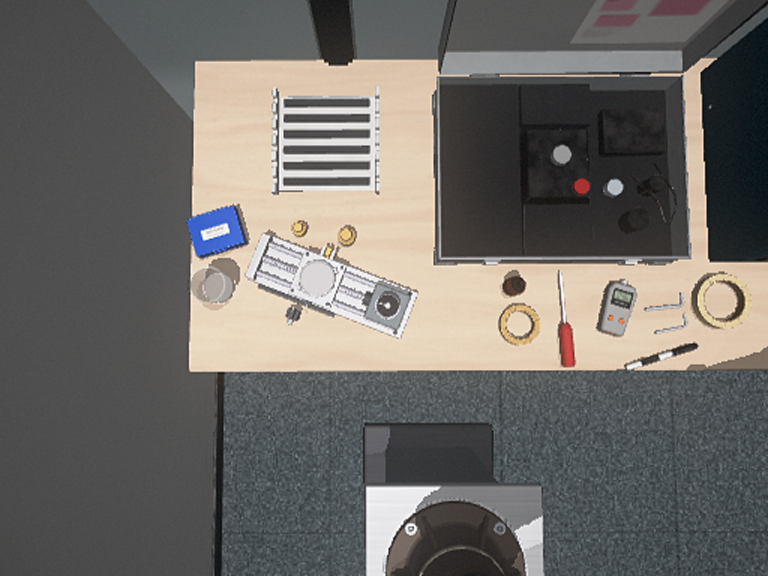

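The top view shows the stage at the left: knob at about (387,304) of the 1.5x picture, the dish at (318,278), the index on the near side at (293,313), and the two weights at (300,228) and (347,235).

Run:
```python
from h import *
c=load("top0"); save(c,"top0c.png",(155,145,285,235),6)
k=at_z(c,387/1.5,304/1.5,.086);print("knob",k)
d=at_z(c,318/1.5,278/1.5,.055);print("dish",d,np.linalg.norm((d-k)[:2]),np.degrees(np.arctan2(*(d-k)[[1,0]])))
```

```text
knob [0.47266421 0.11819785 0.086     ]
dish [0.520537  0.2396444 0.055    ] 0.13054145137945783 68.48622610124107
```

View pics/top0c.png

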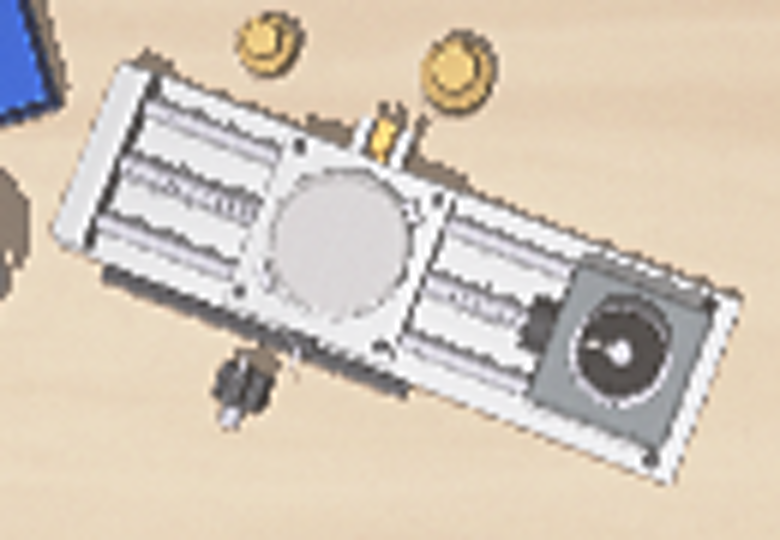

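View pics/scene0.png

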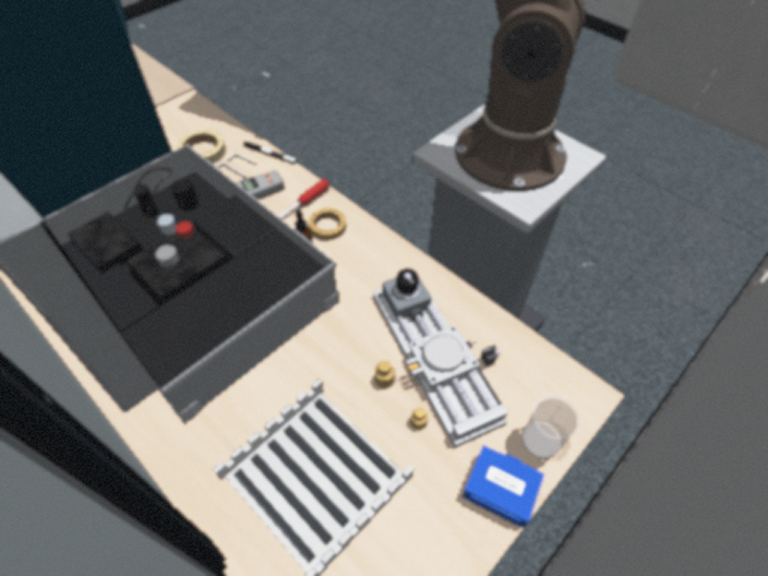

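The crop shows the knob centre at (622,350), i.e. full-image (258.7,203.3), the pointer near (295,350) and the index block at (243,382), on the robot's side. The brass tab sits between its lugs at (385,140). The scene view agrees and shows the open box near the knob.

Run:
```python
from h import *
print(np.round(arm.read_camera("wrist")["mount"],4).tolist(), cam("wrist")["f"])
s=load("scene0");c=load("top0")
p=at_z(s,335/1.5,297/1.5,0);print("box corner foot",p)
for z in(.06,.08,.1,.12): print(z,proj(s,[p[0],p[1],z])*1.5, at_z(c,437/1.5,262/1.5,z))
k=at_z(c,258.7,203.3,.086);ks=at_z(s,407/1.5,279/1.5,.08);print(k,ks)
a=at_z(c,155+130/6,145+65/6,.016);b=at_z(c,155+738/6,145+295/6,.016);print(np.degrees(np.arctan2(*(a-b)[[1,0]])),np.linalg.norm(a-b))
```

```text
[[-0.0, -0.9562, -0.2928, 0.0804], [1.0, -0.0001, 0.0004, -0.0009], [-0.0004, -0.2928, 0.9562, -0.1904], [0.0, 0.0, 0.0, 1.0]] 283.0503217344473
box corner foot [0.54489085 0.01708205 0.        ]
0.06 [332.65859217 276.07454803] [0.54735287 0.02935093 0.06      ]
0.08 [331.82138561 268.59232921] [0.54526794 0.03106156 0.08      ]
0.1 [330.95318482 260.83311109] [0.54318301 0.03277218 0.1       ]
0.12 [330.05223617 252.78122137] [0.54109808 0.03448281 0.12      ]
[0.47102564 0.1164065  0.086     ] [0.4731675  0.12120305 0.08      ]
68.92085430313237 0.2982406622201086
```

Box rim is about 85 mm high and the knob is at (0.471, 0.117), stage heading about 69°. I'll cross over at the present height.

```bash
python3 -m handwheel '[3.46,-4.25,0,0,0,0,9,3.46,-4.25,0,0,0,0,9,3.46,-4.25,0,0,0,0,9,3.46,-4.25,0,0,0,0,9,3.46,-4.25,0,0,0,0,9,3.46,-4.25,0,0,0,0,9,3.46,-4.25,0,0,0,0,9]'; python3 -m handwheel '[3.46,-4.25,0,0,0,0,9,3.46,-4.25,0,0,0,0,9,3.46,-4.25,0,0,0,0,9,3.46,-4.25,0,0,0,0,9,3.46,-4.25,0,0,0,0,9,3.46,-4.25,0,0,0,0,9,3.46,-4.25,0,0,0,0,9,0,0,0,0,0,0,9]'; python3 -c "
from h import *
o=arm.get_obs();print(o['joints'],o['tool_pos'],o['tcp_rot'])"
```

```text
t: 1.08
tool_pos: [0.3295, -0.2384, 0.1936]
tcp_rot: [0.0, 0.989, 0.151, 0.0]
wrist_force: [1.0, 0.4, -0.1]
width: 0.09
finger_force: 0.0
t: 2.08
tool_pos: [0.4718, 0.121, 0.1934]
tcp_rot: [-0.001, 0.988, 0.154, 0.0]
wrist_force: [-0.7, -0.4, -0.6]
width: 0.0903
finger_force: 0.0
[ 0.08000438  0.26151406 -0.53379379  1.86638501  0.1494088   1.05213008
 -1.77385404] [0.47176295 0.12096424 0.19343395] [-1.30176571e-03  9.88010546e-01  1.54380461e-01  3.72904120e-04]
```

```bash
python3 -m handwheel '[0,0,0,0,0,-10.4,9,0,0,0,0,0,-10.4,9,0,0,0,0,0,-10.4,9,0,0,0,0,0,-10.4,9,0,0,0,0,0,-10.4,9,0,0,0,0,0,0,9]'
python3 - <<'E'
from h import *
c=cam("wrist");keep(c,"w1");save(c,"w1.png",None,1.5)
o=arm.get_obs();print(o['joints'],o['tool_pos'],o['tcp_rot'])
E
```

```text
t: 2.82
tool_pos: [0.471, 0.1152, 0.1932]
tcp_rot: [0.0, 0.823, 0.568, -0.0]
wrist_force: [0.3, 1.4, 0.7]
width: 0.0901
finger_force: 0.0
[ 0.21571042  0.28846932 -0.69693023  1.86078166  0.21024588  1.06706795
 -0.92781737] [0.47104933 0.11533685 0.19327719] [ 5.16385576e-05  8.23566038e-01  5.67220333e-01 -2.70004975e-04]
```

View pics/w1.png

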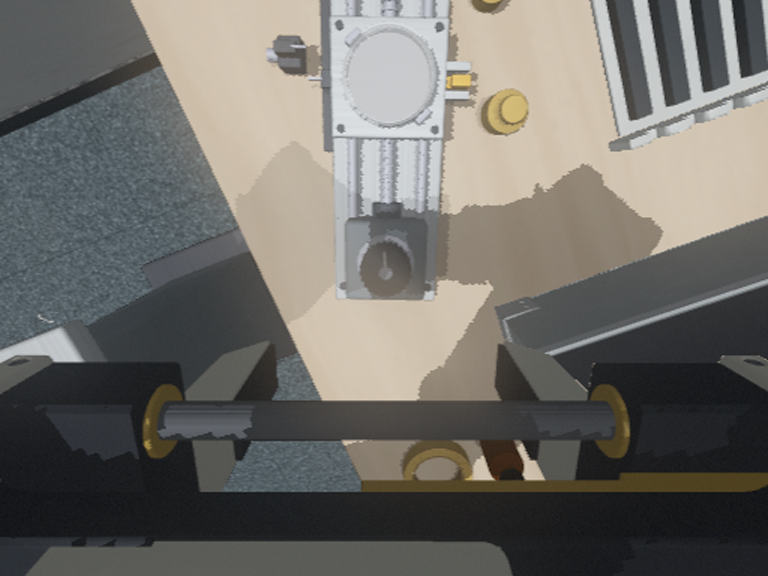

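Wrist view: knob at about (386,265), pointer tip near (312,78), index blade near (303,47), brass tab at (460,81). I'll enlarge these.

Run:
```python
from h import *
c=load("w1");im=c["im"][:,:,::-1]
def z(b,s): x0,y0,x1,y1=b; return cv2.resize(im[y0:y1,x0:x1],None,fx=s,fy=s,interpolation=cv2.INTER_NEAREST)
a=z((175,18,225,68),8);b=z((285,32,325,72),10);d=z((215,140,300,200),8)
cv2.imwrite("pics/w1c.png",np.vstack([np.hstack([a,b])]))
cv2.imwrite("pics/w1k.png",d)
```

```text
(no output)
```

View pics/w1c.png

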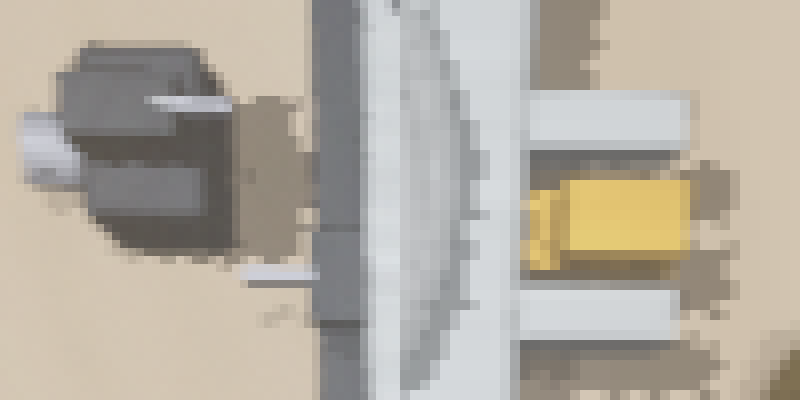

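View pics/w1k.png

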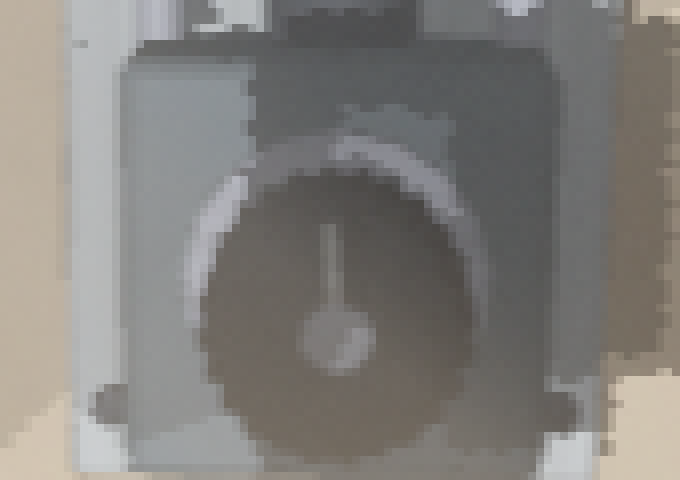

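The crops show the pointer tip at (205.0,51.8), the index tip at (203.5,30.6) and the tab about midway between its lugs. The knob's cap centre is at (256.6,181.6).

```bash
cat >> h.py <<'E'
YAW=np.radians(69)
def st(v): return np.array([np.cos(YAW)*v[0]+np.sin(YAW)*v[1],-np.sin(YAW)*v[0]+np.cos(YAW)*v[1]])
E
python3 - <<'E'
from h import *
c=load("w1")
k=at_z(c,256.6,181.6,.086);p=at_z(c,205,51.8,.045);i=at_z(c,203.5,30.6,.045);t=at_z(c,285+63-.5,32+21.5-.5,.045)
e=(at_z(c,175+313/8-.5,18-.5,.036),at_z(c,175+322/8-.5,68-.5,.036)) 
print("knob",k)
for n,v in(("ptr",p),("idx",i),("tab",t)): print(n,v,st(v-k)*1000)
# base right edge in knob crop
x=at_z(c,215+68/8,160,.016);y=at_z(c,215+605/8,185,.016);print(st(x-k)*1e3,st(y-k)*1e3)
for v in (120,315): print(st(at_z(c,285+60.,32+v/10-.5,.045)-k)*1e3)
E
```

```text
knob [0.47254227 0.1201041  0.086     ]
ptr [0.46780359 0.2655775  0.045     ] [134.11292819  56.5569403 ]
idx [0.47455008 0.28480188 0.045     ] [154.47816178  57.14795317]
tab [0.61172585 0.20983583 0.045     ] [133.65072065 -97.78208541]
[11.11908988 43.54188782] [-22.24569171 -45.58463311]
[142.87656617 -94.18867449]
[123.73389942 -96.02464858]
```

Pointer at stage x = 134 mm, the index 20.4 mm further, and the nut about mid-play. That means roughly 28 mm of knob travel, about 280°. I'll wind the wrist anticlockwise first, then descend.

```bash
python3 -m handwheel '[0.4,0,0,0,0,-10.6,9,0,0,0,0,0,-10.6,9,0,0,0,0,0,-10.6,9,0,0,0,0,0,-10.6,9,0,0,0,0,0,-10.6,9,0,0,0,0,0,-10.6,9,0,0,0,0,0,-10.6,9,0,0,0,0,0,-10.6,9]'; python3 -m handwheel '[0,0,0,0,0,-10.6,9,0,0,0,0,0,-10.6,9,0,0,0,0,0,-10.6,9,0,0,0,0,0,-10.6,9,0,0,0,0,0,-10.6,9,0,0,0,0,0,-10.6,9,0,0,0,0,0,-10.6,9,0,0,0,0,0,-10.6,9,0,0,0,0,0,0,9]'
python3 - <<'E'
from h import *
c=cam("wrist");keep(c,"w2");u,v=proj(c,[.4722,.119,.08]).astype(int);print(u,v)
save(c,"w2.png",(u-70,v-60,u+70,v+60),5)
o=arm.get_obs();print(o['joints'],o['tool_pos'],o['tcp_rot'])
E
```

```text
t: 3.88
tool_pos: [0.4725, 0.1195, 0.1933]
tcp_rot: [-0.0, 0.223, 0.975, -0.0]
wrist_force: [-0.4, 0.6, 0.2]
width: 0.0898
finger_force: 0.0
t: 5.0
tool_pos: [0.4725, 0.1196, 0.1932]
tcp_rot: [-0.0, -0.49, 0.872, -0.0]
wrist_force: [1.5, 0.3, -1.0]
width: 0.0898
finger_force: 0.0
257 182
[ 0.54856001  0.48532456 -1.24048878  1.83432116  0.4965907   1.18537259
  1.73986768] [0.47255824 0.1196554  0.19326184] [-2.50899850e-04 -4.89375392e-01  8.72073186e-01 -1.49085981e-04]
```

View pics/w2.png

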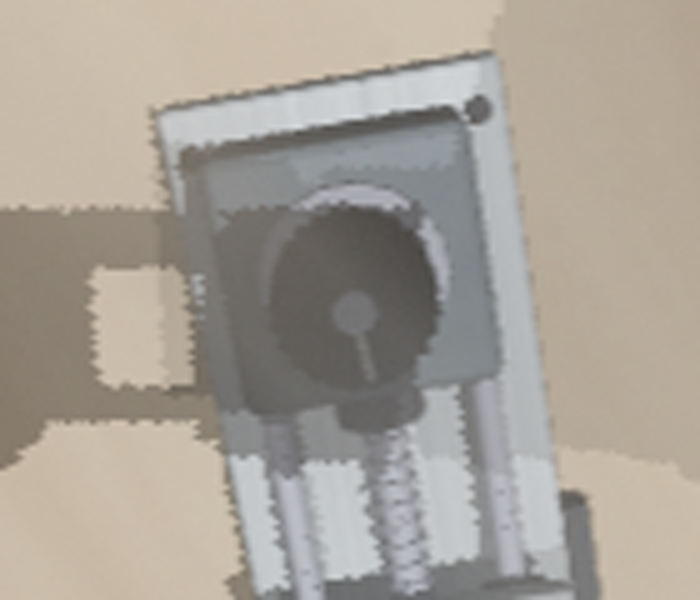

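Knob cap at about (257.3,184.5), within 2 mm of the prediction, and centred across the fingers. Descending and gripping.

```bash
python3 -m handwheel '[0,0,4,0,0,0,9,0,0,4,0,0,0,9,0,0,3,0,0,0,9,0,0,1.5,0,0,0,9,0,0,0.8,0,0,0,9,0,0,0,0,0,0,9]'; python3 -m handwheel '[0,0,0,0,0,0,6,0,0,0,0,0,0,4.5,0,0,0,0,0,0,3.4,0,0,0,0,0,0,3.4,0,0,0,0,0,0,3.4,0,0,0,0,0,0,3.4]'
```

```text
t: 5.8
tool_pos: [0.4729, 0.1201, 0.0607]
tcp_rot: [0.0, -0.492, 0.871, -0.0]
wrist_force: [-0.3, 0.1, -0.7]
width: 0.09
finger_force: 0.0
t: 6.55
tool_pos: [0.4726, 0.12, 0.0604]
tcp_rot: [-0.0, -0.492, 0.87, 0.0]
wrist_force: [1.0, 0.1, -0.9]
width: 0.0359
finger_force: 0.0
```

```bash
python3 -m handwheel '[0,0,0,0,0,0,3.4,0,0,0,0,0,0,3.4,0,0,0,0,0,0,3.4]'
python3 - <<'E'
from h import *
c=cam("wrist");keep(c,"w3");u,v=proj(c,[.4722,.119,.08]).astype(int);print(u,v)
save(c,"w3.png",None,1.5)
E
```

```text
t: 6.92
tool_pos: [0.4726, 0.12, 0.0604]
tcp_rot: [-0.0, -0.492, 0.87, -0.0]
wrist_force: [-0.9, 0.4, 0.6]
width: 0.0339
finger_force: 0.0
257 231
```

View pics/w3.png

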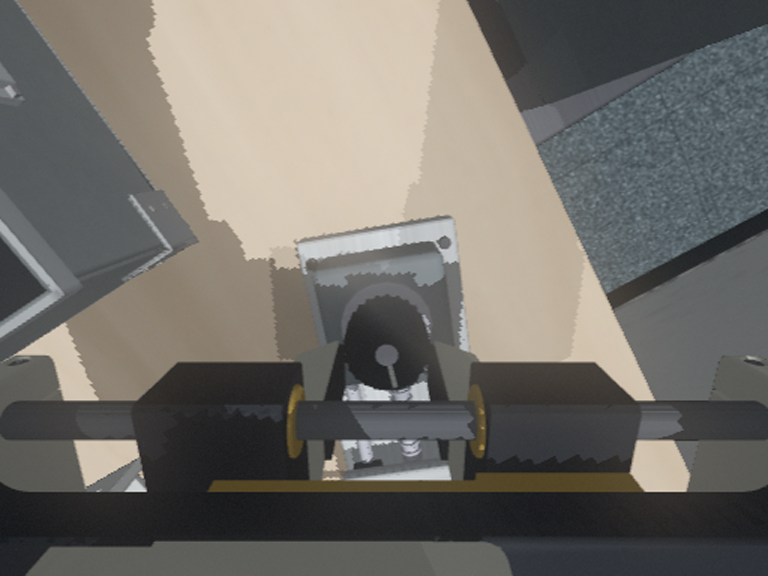

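The picture shows the fingertips slightly behind the knob (cap at 386,354), beside its rear part, not squeezing it. Checking the offset numerically.

Run:
```python
from h import *
for n,u,v in(("w2",257.3,184.5),("w3",257.0,235.7),("w1",256.6,181.6)):
    c=load(n); print(n,[at_z(c,u,v,z).round(4) for z in(.086,.09,.1)])
c=load("w3");o=arm.get_obs();print(o["tool_pos"],o["tcp_rot"],proj(c,o["tool_pos"]),proj(c,o["tool_pos"]+[0,0,.019]))
c=cam("top");k=proj(c,[.472,.119,.086]);print(k)
```

```text
w2 [array([0.4726, 0.12  , 0.086 ]), array([0.4721, 0.1191, 0.09  ]), array([0.4708, 0.1169, 0.1   ])]
w3 [array([0.4725, 0.1193, 0.086 ]), array([0.4715, 0.1177, 0.09  ]), array([0.4691, 0.1137, 0.1   ])]
w1 [array([0.4725, 0.1201, 0.086 ]), array([0.4729, 0.121 , 0.09  ]), array([0.4738, 0.1234, 0.1   ])]
[0.4726215  0.12001866 0.06041588] [ 1.01195653e-05 -4.92472324e-01  8.70328105e-01  1.07670749e-06] [257.37606059 221.49677761] [257.41917345 232.41015847]
[257.68980881 202.92631736]
```

Centred, but not squeezing; the knob is apparently a bit narrower than the commanded opening. Close more.

```bash
python3 -m handwheel '[0,0,0,0,0,0,3.0,0,0,0,0,0,0,2.5,0,0,0,0,0,0,2.5,0,0,0,0,0,0,2.5]'
```

```text
t: 7.52
tool_pos: [0.4726, 0.12, 0.0604]
tcp_rot: [-0.0, -0.492, 0.87, -0.0]
wrist_force: [0.7, 0.1, 0.6]
width: 0.0249
finger_force: 0.0
```

Run:
```python
from h import *
a=load("w3")["im"];c=cam("wrist");keep(c,"w4");b=c["im"]
o=arm.get_obs();print(o["ft_torque"],o["wrist_force"],o["width"],o["finger_force"])
d=np.abs(a.astype(int)-b).sum(2)
ys,xs=np.where(d>60);print(len(ys),np.histogram(xs,bins=range(0,513,32))[0],np.histogram(ys,bins=range(0,385,32))[0])
for r in (230,240,250,260,270): print(r,"|",' '.join(str(x) for x in a[r,190:325:3].mean(1).astype(int)));print("   ",'|',' '.join(str(x) for x in b[r,190:325:3].mean(1).astype(int)))
```

```text
[ 0.10140688 -0.09908097 -0.00180672] [ 0.29725946 -0.85898728 -0.23133867] 0.024798609087792328 0.0
6745 [   2    1  187 1043  114   57 1426  574  377 1512  116    2  822  512
    0    0] [   2    0    2    4    8  138    2 1503 2127 2547  412    0]
230 | 101 100 100 101 100 101 101 101 100 95 95 97 41 39 37 37 37 38 40 38 39 49 96 96 51 49 50 56 60 60 61 65 65 82 103 103 104 91 110 187 189 162 173 174 173
    | 99 98 100 99 100 100 98 99 100 92 72 86 94 93 79 41 35 35 36 36 40 50 95 95 48 47 49 53 56 58 61 98 99 98 92 87 87 85 106 185 188 161 171 172 171
240 | 129 129 100 95 96 97 95 97 95 96 95 45 37 37 37 35 35 38 38 37 49 101 101 101 102 43 42 46 50 50 56 59 61 64 84 102 102 103 104 104 104 104 109 141 173
    | 127 127 126 126 126 94 94 95 95 93 95 93 94 93 37 37 37 36 35 34 44 99 98 98 100 40 44 44 48 49 54 63 97 97 99 100 100 100 101 106 128 165 170 171 171
250 | 41 39 43 45 81 95 96 96 94 95 64 37 39 45 76 67 35 38 37 39 38 38 39 55 95 39 40 42 42 44 105 104 53 56 59 85 100 102 101 102 102 83 65 64 63
    | 40 40 40 38 39 39 41 42 61 93 94 93 94 45 37 37 36 36 36 37 36 36 37 52 94 38 38 39 40 43 45 49 76 97 97 97 98 63 63 66 66 63 65 63 62
260 | 40 43 84 82 75 94 95 95 95 74 40 35 38 83 181 180 173 186 210 209 211 191 164 114 103 119 179 111 184 191 188 192 48 47 48 51 95 99 99 99 99 79 78 77 61
    | 37 37 38 38 38 37 44 82 76 93 92 94 79 37 37 37 171 184 207 206 209 188 162 112 101 144 175 108 182 170 41 41 41 93 95 95 89 73 76 56 56 58 56 57 57
270 | 38 114 85 55 55 55 60 64 56 55 55 56 59 58 71 73 73 72 72 73 60 60 72 72 73 73 73 73 60 59 73 72 74 73 73 73 73 73 75 73 61 63 66 75 70
    | 56 56 57 55 56 42 102 88 54 52 55 52 53 54 69 69 70 69 69 69 56 57 71 69 69 69 71 68 56 56 70 69 70 70 70 70 57 60 69 65 51 60 61 61 59
```

The fingers close freely and seem to occlude the knob, so I suspect their ends are higher than the pose says. One enlarged look.

Run:
```python
from h import *
c=load("w4");im=c["im"][190:310,180:340,::-1]
im=np.clip(im.astype(float)*1.5+10,0,255).astype(np.uint8)
a=cv2.resize(im,None,fx=4,fy=4,interpolation=cv2.INTER_CUBIC)[:, :,:]
cv2.imwrite("pics/w4c.png",a)
```

```text
(no output)
```

View pics/w4c.png

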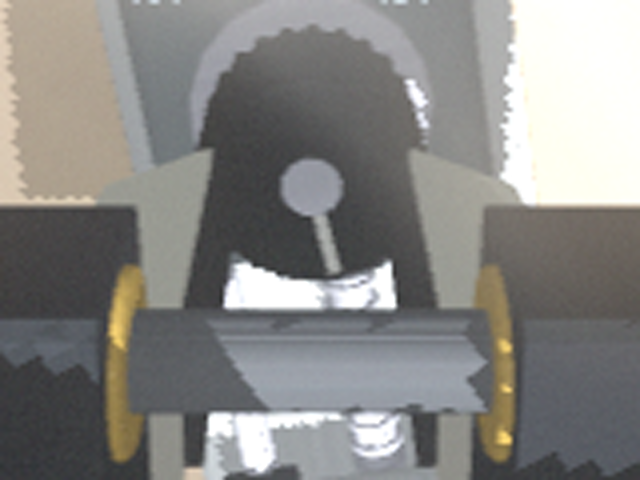

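The finger ends (rows ≈227) overlap the knob's edge from above: they are nearer the camera than the knob top. So the real fingertips must be at least 26 mm higher than the reported TCP. I'll open, go down in steps and try closing at each.

```bash
python3 -m handwheel '[0,0,0,0,0,0,6,0,0,0,0,0,0,6,0,0,0,0,0,0,6,0,0,0.6,0,0,0,6,0,0,0.6,0,0,0,6,0,0,0,0,0,0,6]';  python3 -m handwheel '[0,0,0,0,0,0,4.5,0,0,0,0,0,0,3.2,0,0,0,0,0,0,3.2,0,0,0,0,0,0,3.2,0,0,0,0,0,0,3.2]'
```

```text
t: 8.32
tool_pos: [0.4722, 0.1198, 0.0478]
tcp_rot: [-0.001, -0.493, 0.87, 0.0]
wrist_force: [-1.2, -0.0, 0.1]
width: 0.0603
finger_force: 0.0
t: 8.95
tool_pos: [0.4726, 0.1201, 0.0485]
tcp_rot: [0.0, -0.492, 0.87, 0.0]
wrist_force: [-1.2, -0.0, 2.7]
width: 0.036
finger_force: 30.0
```

Contact at 36 mm with 30 N. The tip offset is thus 26–37 mm, so another 12 mm down is safely above 56 mm and gives a full grip.

```bash
python3 -m handwheel '[0,0,0,0,0,0,6,0,0,0,0,0,0,6,0,0,0,0,0,0,6,0,0,0.6,0,0,0,6,0,0,0.6,0,0,0,6,0,0,0,0,0,0,6]';  python3 -m handwheel '[0,0,0,0,0,0,4.5,0,0,0,0,0,0,3.2,0,0,0,0,0,0,3.2,0,0,0,0,0,0,3.2,0,0,0,0,0,0,3.2]';python3 - <<'E'
from h import *
o=arm.get_obs();print(o['joints'],o["ft_torque"],o["wrist_force"])
E
```

```text
t: 9.7
tool_pos: [0.4722, 0.1198, 0.0357]
tcp_rot: [-0.001, -0.493, 0.87, 0.0]
wrist_force: [-1.7, -0.0, 0.4]
width: 0.0602
finger_force: 0.0
t: 10.32
tool_pos: [0.4726, 0.1201, 0.0365]
tcp_rot: [0.0, -0.493, 0.87, 0.0]
wrist_force: [-1.9, -0.0, 2.6]
width: 0.0372
finger_force: 30.0
[ 0.38560968  0.65770697 -1.04570811  2.01733294  0.73808213  0.90429352
  1.5352324 ] [ 0.23893317  0.24251513 -0.01633026] [-1.90932606 -0.04325334  2.64722873]
```

```bash
python3 -m handwheel '[0,0,0,0,0,3,3.2,0,0,0,0,0,7,3.2,0,0,0,0,0,10,3.2,0,0,0,0,0,10,3.2,0,0,0,0,0,10,3.2,0,0,0,0,0,10,3.2,0,0,0,0,0,10,3.2,0,0,0,0,0,10,3.2,0,0,0,0,0,10,3.2,0,0,0,0,0,10,3.2]'; python3 -m handwheel '[0,0,0,0,0,10,3.2,0,0,0,0,0,10,3.2,0,0,0,0,0,10,3.2,0,0,0,0,0,10,3.2,0,0,0,0,0,10,3.2,0,0,0,0,0,10,3.2,0,0,0,0,0,10,3.2,0,0,0,0,0,10,3.2,0,0,0,0,0,10,3.2,0,0,0,0,0,0,3.2]'
python3 - <<'E'
from h import *
o=arm.get_obs();print(o['joints'],o["ft_torque"],o["wrist_force"])
c=cam("wrist");keep(c,"w5");print(proj(c,[.474,.285,.045]),proj(c,[.471,.275,.045]))
E
```

```text
t: 11.58
tool_pos: [0.4731, 0.118, 0.0365]
tcp_rot: [0.001, 0.271, 0.963, -0.001]
wrist_force: [-0.1, -5.9, 3.1]
width: 0.0371
finger_force: 30.0
t: 12.82
tool_pos: [0.471, 0.1175, 0.0364]
tcp_rot: [0.001, 0.871, 0.491, -0.002]
wrist_force: [-5.9, -7.4, 11.0]
width: 0.0371
finger_force: 30.0
[-0.16970318  0.43264813 -0.24191221  2.06157241  0.16626948  0.66943383
 -1.06603323] [-1.68657989  1.21583689 -0.04976208] [-5.86639628 -7.38855132 11.00517003]
[102.51102937 -14.15105279] [110.15966017   7.19369346]
```

```bash
python3 -m handwheel '[0,0,0,0,0,10,3.2,0,0,0,0,0,10,3.2,0,0,0,0,0,10,3.2,0,0,0,0,0,10,3.2,0,0,0,0,0,10,3.2,0,0,0,0,0,10,3.2,0,0,0,0,0,10,3.2,0,0,0,0,0,0,3.2]'; python3 -m handwheel '[0,0,0,0,0,0,5,0,0,0,0,0,0,7,0,0,0,0,0,0,7,0,0,-4,0,0,0,7,0,0,-4,0,0,0,7,0,0,-4,0,0,0,7,0,0,-3,0,0,0,7,0,0,0,0,0,0,7]'; python3 -m handwheel '[0,0,0,0,0,-10.5,7,0,0,0,0,0,-10.5,7,0,0,0,0,0,-10.5,7,0,0,0,0,0,-10.5,7,0,0,0,0,0,-10.5,7,0,0,0,0,0,-10.5,7,0,0,0,0,0,-10.5,7,0,0,0,0,0,-10.5,7,0,0,0,0,0,0,7]'
python3 - <<'E'
from h import *
o=arm.get_obs();print(o['joints'],o["wrist_force"],o["tool_pos"])
c=cam("wrist");keep(c,"w6");u,v=proj(c,[.4745,.285,.045]);print(u,v)
u,v=int(u),int(v);g=c["im"].mean(2).astype(int);np.set_printoptions(linewidth=250)
print(u-14,v-16);print(g[v-16:v+17,u-14:u+18])
E
```

```text
t: 13.88
tool_pos: [0.4703, 0.1191, 0.0364]
tcp_rot: [0.001, 0.995, -0.097, -0.002]
wrist_force: [-8.5, -3.2, 12.1]
width: 0.0372
finger_force: 30.0
t: 14.88
tool_pos: [0.4743, 0.1205, 0.1886]
tcp_rot: [-0.001, 0.995, -0.096, 0.002]
wrist_force: [0.1, 0.1, -0.9]
width: 0.07
finger_force: 0.0
t: 16.0
tool_pos: [0.4721, 0.1197, 0.1854]
tcp_rot: [-0.0, 0.804, 0.594, -0.001]
wrist_force: [0.2, 0.2, -0.6]
width: 0.0701
finger_force: 0.0
[-0.26099921  0.22727544 -0.1165672   1.90153412  0.03046754  1.01607371
 -0.68855502] [ 0.17528028  0.16198865 -0.63836296] [0.47212651 0.11974858 0.18537372]
212.32475061215285 29.915078646849764
198 13
[[199 199 199 ... 122 120 119]
 [199 200 198 ... 122 121 117]
 [199 199 199 ... 123 121 117]
 ...
 [104 105 109 ... 125 128 175]
 [ 89  88  88 ... 125 141 177]
 [ 87  88  87 ... 122 137 190]]
```

```bash
cat >> h.py <<'E'
K=np.array([.472,.119])
def rect(c,x0=125,x1=175,y0=48,y1=70,m=.045,s=8):
    "top-down patch of plane z=m in stage mm: columns = stage y (left->right falling), rows = stage x falling"
    ex=np.array([np.cos(YAW),np.sin(YAW)]);ey=np.array([-np.sin(YAW),np.cos(YAW)])
    P=[(x1,y1),(x1,y0),(x0,y0),(x0,y1)]
    src=np.float32([proj(c,[*(K+ex*x/1e3+ey*y/1e3),m]) for x,y in P])
    W,H=(y1-y0)*s,(x1-x0)*s
    M=cv2.getPerspectiveTransform(src,np.float32([[0,0],[W,0],[W,H],[0,H]]))
    return cv2.warpPerspective(c["im"],M,(W,H),flags=cv2.INTER_CUBIC)
E
python3 -m handwheel '[3,0,0,0,0,0,7,3,0,0,0,0,0,7,0,0,5,0,0,0,7,0,0,5,0,0,0,7,0,0,0,0,0,0,7,0,0,0,0,0,0,7]'
python3 - <<'E'
from h import *
c=cam("wrist");keep(c,"w7");r=rect(c)
L=cv2.resize(r[:,:,::-1],None,fx=1.4,fy=1.4)
u,v=proj(c,[*(K+[.002,.166]),.045]).astype(int);print(u,v)
im=c["im"][:,:,::-1];v0=max(v-35,0);z=cv2.resize(im[v0:v0+90,max(u-25,0):u+85],None,fx=5,fy=5,interpolation=cv2.INTER_NEAREST)
H=max(L.shape[0],z.shape[0]);p=lambda a:np.pad(a,((0,H-a.shape[0]),(0,0),(0,0)))
cv2.imwrite("pics/w7c.png",np.hstack([p(L),p(z)])[:600,:800]);print(L.shape,z.shape)
E
```

```text
t: 16.8
tool_pos: [0.4909, 0.1777, 0.0877]
tcp_rot: [0.0, 0.804, 0.594, 0.001]
wrist_force: [0.4, 0.5, 0.2]
width: 0.0701
finger_force: 0.0
194 85
(560, 246, 3) (450, 550, 3)
```

View pics/w7c.png

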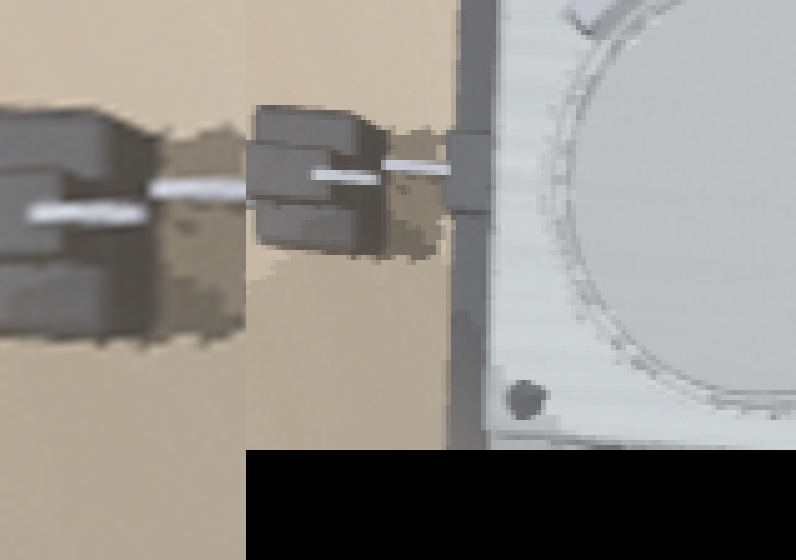

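The rectified patch (11.2 px/mm) shows the pointer blade at row 187 and the index blade at row 212. The pointer is already 2.2 mm past the index, as reckoned. I'll add about 30° more for 5 mm. From here I'll measure by blade-centroid code.

```bash
cat >> h.py <<'E'
def ridge(c,ya,yb,x0=130,x1=175,s=8):
    b=rect(c,x0,x1,46,70,s=s)[:,:,2].astype(float); out=[]
    for col in range(int((70-yb)*s),int((70-ya)*s)):
        w=np.clip(b[:,col]-185,0,None)
        k=np.argmax(cv2.GaussianBlur(w[:,None],(1,9),0)); lo=max(k-10,0); ww=w[lo:k+11]
        if ww.sum()>50: out.append(x1-(lo+(ww*np.arange(len(ww))).sum()/ww.sum()+.5)/s)
    return (np.median(out),np.std(out),len(out)) if out else None
def meas(n):
    c=cam("wrist");keep(c,n);p=ridge(c,50,55);i=ridge(c,59,65);print(n,"ptr",p,"idx",i,"diff",p[0]-i[0])
E
python3 - <<'E'
from h import *
c=load("w7");print(ridge(c,50,55),ridge(c,59,65))
E
python3 -m handwheel '[0,0,-5,0,0,0,7,0,0,-5,0,0,0,7,-3.1,-0.1,0,0,0,0,7,-3.1,0,0,0,0,0,7,0,0,0,0,0,0,7,0,0,5,0,0,0,7,0,0,5,0,0,0,7,0,0,3,0,0,0,7,0,0,2,0,0,0,7,0,0,0,0,0,0,7]'
```

```text
(np.float64(158.23112407211028), np.float64(0.037715847123253966), 40) (np.float64(156.06811297480365), np.float64(0.08245245220573694), 48)
t: 18.1
tool_pos: [0.4711, 0.1191, 0.0364]
tcp_rot: [-0.0, 0.804, 0.595, -0.0]
wrist_force: [-0.2, 0.1, 0.0]
width: 0.0701
finger_force: 0.0
```

The code gives +2.16 mm, agreeing with the picture. Grip and turn 30° clockwise.

```bash
python3 -m handwheel '[0,0,0,0,0,0,5,0,0,0,0,0,0,3.2,0,0,0,0,0,0,3.2,0,0,0,0,0,0,3.2,0,0,0,0,0,0,3.2,0,0,0,0,0,10,3.2,0,0,0,0,0,10,3.2,0,0,0,0,0,10,3.2,0,0,0,0,0,0,3.2,0,0,0,0,0,0,3.2]'
python3 - <<'E'
from h import *
meas("w8")
c=load("w8");print(proj(c,[*(K+[.002,.166]),.045]))
E
```

```text
t: 19.35
tool_pos: [0.4715, 0.1185, 0.0369]
tcp_rot: [0.0, 0.93, 0.366, 0.0]
wrist_force: [-0.6, -1.3, 6.5]
width: 0.0374
finger_force: 30.0
w8 ptr (np.float64(160.8918768726072), np.float64(0.045751698404356715), 40) idx (np.float64(155.68437424771304), np.float64(0.08470506772069038), 48) diff 5.207502624894175
[50.34259529 46.10598198]
```

+5.2 mm past: good. Now back 90° anticlockwise (expected total ≈102°), then measure.

```bash
python3 -m handwheel '[0,0,0,0,0,-10,3.2,0,0,0,0,0,-10,3.2,0,0,0,0,0,-10,3.2,0,0,0,0,0,-10,3.2,0,0,0,0,0,-10,3.2,0,0,0,0,0,-10,3.2,0,0,0,0,0,-10,3.2,0,0,0,0,0,-10,3.2,0,0,0,0,0,-10,3.2,0,0,0,0,0,0,3.2]'
python3 - <<'E'
from h import *
arm.get_obs()
meas("w9")
c=load("w9");print(proj(c,[*(K+[.002,.166]),.045]))
E
```

```text
t: 20.65
tool_pos: [0.4721, 0.1185, 0.0369]
tcp_rot: [0.001, 0.399, 0.917, 0.001]
wrist_force: [1.5, 0.1, 5.5]
width: 0.0371
finger_force: 30.0
w9 ptr (np.float64(157.1872630010834), np.float64(0.05817633182121299), 40) idx (np.float64(155.57572237632917), np.float64(0.057106352950249004), 48) diff 1.611540624754241
[455.16437493  34.0548618 ]
```

```bash
python3 -m handwheel '[0,0,0,0,0,-6,3.2,0,0,0,0,0,-6,3.2,0,0,0,0,0,0,3.2,0,0,0,0,0,0,3.2]'; python3 -c "
from h import *
meas('w10')"
```

```text
t: 21.2
tool_pos: [0.4721, 0.1186, 0.0369]
tcp_rot: [0.001, 0.302, 0.953, 0.001]
wrist_force: [3.0, -0.7, 4.9]
width: 0.0373
finger_force: 30.0Traceback (most recent call last):
  File "<string>", line 3, in <module>
    meas('w10')
    ~~~~^^^^^^^
  File "h.py", line 42, in meas
    c=cam("wrist");keep(c,n);p=ridge(c,50,55);i=ridge(c,59,65);print(n,"ptr",p,"idx",i,"diff",p[0]-i[0])
                                                                                              ~^^^
TypeError: 'NoneType' object is not subscriptable
```

Run:
```python
from h import *
c=load("w10");print(proj(c,[*(K+[.002,.166]),.045]))
np.set_printoptions(linewidth=250,threshold=99999)
r=rect(c,148,166,46,70,s=4)
for n in("w9","w10"):
    r=rect(load(n),150,162,46,70,s=4)[:,:,2];print(n);print(r[:,::4])
```

```text
[483.35731083  82.34249303]
w9
[[174 175 174 174 174 174 176 176 176 177 177 175 175 175 164 153  71 104 104 104 103 102  90 106]
 [174 175 174 174 174 175 176 177 176 178 177 175 175 174 167 156  82 103 103 103 103 102  92 106]
 [174 174 174 174 174 175 176 177 177 178 176 175 175 175 170 159  83 104 104 103 103 102  93 102]
 [174 174 175 174 175 175 176 176 177 177 176 175 174 176 171 159  71 105 105 103 103 102  95 101]
 [174 175 175 175 175 175 176 176 177 177 175 175 175 175 172 154  64 106 105 103 103 101  93 103]
 [174 175 176 175 175 174 176 176 177 177 175 175 175 175 175 152  64 104 105 103 103 102  89 106]
 [174 174 176 174 175 174 176 176 177 176 175 175 175 175 175 156  69 104 104 103 102 103  84 105]
 [174 174 176 174 174 174 176 176 176 176 176 176 175 175 175 159  70 104 104 103 102 104  82 103]
 [175 176 175 176 174 176 176 176 176 176 176 176 176 174 173 157  68 105 104 103 102 104  84 102]
 [172 177 174 175 179 174 175 176 177 175 176 176 176 174 174 151  62 105 103 103 103 104  84 102]
 [165 171 166 169 178 172 175 176 177 175 176 175 176 175 175 156  57 104 103 1
[... 7740 characters left out ...]
5 106]
 [ 87  88  87  87  90  80 135 132 130 128 128 125 150 153 152  70 102 101 102 100 101  95  75 106]
 [ 79  80  78  79  84  78 159 155 154 150 150 148 161 151 152  68 104 102 102 101 102  96  73 107]
 [ 72  73  71  72  76  77 172 167 167 166 166 165 168 151 149  63 105 103 102 101 103  98  72 108]
 [ 64  63  62  64  67  74 178 170 170 170 170 170 171 149 143  61 105 103 102 101 103  97  70 107]
 [ 59  57  56  58  61  69 182 173 173 174 174 174 173 151 135  64 104 102 102 101 102  95  72 106]
 [ 55  53  53  55  58  64 181 172 172 174 175 174 173 153 136  66 103 102 102 101 101  95  72 102]
 [ 54  51  52  54  56  60 177 171 171 173 173 173 173 156 144  66 102 102 101 100 101  96  72  97]]
```

Only the brightness changed with the viewing angle. Using the blades' knob-side edges (both have a dark background there), with a common-slope fit, is more robust.

```bash
cat >> h.py <<'E'
def edge(c,x0=146,x1=168,s=8):
    b=rect(c,x0,x1,46,70,s=s)[:,:,2].astype(float); A=[];B=[]
    for side,(ya,yb) in enumerate(((49.5,55),(58.8,63))):
        for col in range(int((70-yb)*s),int((70-ya)*s)):
            p=b[:,col]; d=[r for r in range(8,len(p)-12) if p[r]>=140>p[r+1] and p[r-6:r].max()>182 and p[r+10]<125]
            if d: r=d[0]; A.append([side==0,side==1,70-(col+.5)/s-57.5]); B.append(x1-(r+.5+(p[r]-140)/(p[r]-p[r+1]))/s)
    A=np.array(A,float);B=np.array(B); x=np.linalg.lstsq(A,B,rcond=None)[0]
    print("ptr",x[0].round(2),"idx",x[1].round(2),"slope",x[2].round(3),"n",A[:,:2].sum(0),"res",np.std(A@x-B).round(3),"DIFF",(x[0]-x[1]).round(2))
E
python3 - <<'E'
from h import *
for n in("w7","w8","w9","w10"): print(n,end=" ");edge(load(n))
E
```

```text
w7 ptr 157.38 idx 155.0 slope 0.034 n [44. 33.] res 0.034 DIFF 2.38
w8 ptr 158.81 idx 158.51 slope -0.143 n [44. 33.] res 1.043 DIFF 0.3
w9 ptr 156.28 idx 154.47 slope 0.012 n [44. 33.] res 0.042 DIFF 1.82
w10 ptr 155.08 idx 154.3 slope 0.021 n [44. 33.] res 0.008 DIFF 0.78
```

```bash
python3 -m handwheel '[0,0,0,0,0,-3,3.2,0,0,0,0,0,-3,3.2,0,0,0,0,0,0,3.2,0,0,0,0,0,0,3.2]'; python3 -c "
from h import *
c=cam('wrist');keep(c,'w11');edge(c)"
python3 -m handwheel '[0,0,0,0,0,0,5,0,0,0,0,0,0,7,0,0,0,0,0,0,7,0,0,-4,0,0,0,7,0,0,-4,0,0,0,7,0,0,-4,0,0,0,7,0,0,-3,0,0,0,7,0,0,0,0,0,0,7]'
python3 -m handwheel '[0,0,0,0,0,10,7,0,0,0,0,0,10,7,0,0,0,0,0,10,7,0,0,0,0,0,10,7,0,0,0,0,0,10,7,0,0,0,0,0,10,7,0,0,0,0,0,10,7,0,0,0,0,0,10,7,0,0,0,0,0,0,7]'
python3 -m handwheel '[3,0,0,0,0,0,7,3,0,0,0,0,0,7,0,0,5,0,0,0,7,0,0,5,0,0,0,7,0,0,0,0,0,0,7,0,0,0,0,0,0,7]'; python3 -c "
from h import *
c=cam('wrist');keep(c,'w12');edge(c)"
```

```text
t: 21.75
tool_pos: [0.4722, 0.1186, 0.0369]
tcp_rot: [0.001, 0.252, 0.968, 0.0]
wrist_force: [2.3, -0.2, 5.3]
width: 0.037
finger_force: 30.0
ptr 154.42 idx 154.32 slope 0.008 n [44. 33.] res 0.045 DIFF 0.1
t: 22.8
tool_pos: [0.4723, 0.1189, 0.1884]
tcp_rot: [0.002, 0.251, 0.968, 0.001]
wrist_force: [-0.0, 0.2, 0.8]
width: 0.0699
finger_force: 0.0
t: 23.92
tool_pos: [0.4704, 0.1181, 0.1853]
tcp_rot: [-0.0, 0.814, 0.581, -0.001]
wrist_force: [-0.1, 0.2, 0.0]
width: 0.0698
finger_force: 0.0
t: 24.68
tool_pos: [0.4912, 0.1755, 0.0876]
tcp_rot: [-0.0, 0.814, 0.581, 0.0]
wrist_force: [0.6, -0.5, 0.8]
width: 0.0699
finger_force: 0.0
ptr 155.28 idx 155.09 slope 0.028 n [44. 33.] res 0.049 DIFF 0.19
```

Run:
```python
from h import *
c=load("w12");print(ridge(c,50,55),ridge(c,59,65))
ti=cv2.cvtColor(c["im"],cv2.COLOR_RGB2HSV);m=cv2.inRange(ti,(18,110,150),(32,255,255))
n,l,s,ce=cv2.connectedComponentsWithStats(m)
for k in range(1,n):
    if s[k,4]>60:
        print(s[k],st(at_z(c,*ce[k],.045)[:2]-K)*1e3)
        g=c["im"][max(s[k,1]-22,0):s[k,1]+s[k,3]+22,s[k,0]+s[k,2]//2].mean(1).astype(int);print(s[k,1]-22,g)
```

```text
(np.float64(156.15653457719958), np.float64(0.033040721690182545), 40) (np.float64(155.9514006419609), np.float64(0.03690635190650849), 48)
[346  14  32  35 746] [198.02231423 -69.48805125]
-8 [178 177 177 178 178 177 178 177 178 177 178 178 177 150 149 149 150 139
 122 153 160 163 162 161 163 163 163 163 163 163 163 162 162 163 161 152
 130  99  87  88  86 113 136 135 149 149 148 148 137  82 100 121 120 123
 180 179 180 179 179 180 180 180 180 180 179 180 180 180 180 180 180]
[325  91  18  10 171] [152.25412355 -54.15509416]
69 [181 180 181 180 180 169 189 200 199 198 199 197 199 175  98 117 123 125
 125 153 179 158 152 168 167 166 166 168 168 170 167 162 155 200 199 198
 197 197 197 180 153 180 180 180 180 180 179 180 180 181 181 181 182 182]
[352 124  35  27 496] [122.81392889 -85.62503965]
102 [181 181 181 182 183 183 183 184 183 183 183 184 184 184 184 183 184 185
 184 155 155  88 143 148 149 150 150 150 145 137 125 113  93  97 100 118
 141 155 158 156 155 107 106 106 106 106 105 105 105 106 102  92  77  84
  96  95  96  96 106 118 118 120 119 119 119 118 117 118 118 117 119]
```

The pointer is within 0.2 mm of the index. The tab lies against the knob-side lug, so the play is taken up, and the gripper is clear.

```bash
python3 -c "
from bench import arm
print(arm.hand_in())"
```

```text
the job is handed in; nothing more can be done
None
```

The job is handed in: the carriage ran about 5.2 mm past the index, then came back towards the knob to within about 0.2 mm of alignment by camera measurement. The screw's play is taken up on the knob side and the knob released, after about 25 s of the 72 s allowed; the outcome of the judging was not reported back.

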